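# Pack two more parts into a sprung transit tray

### The job

Pack the black block and the round aluminium can into the aluminium tray, in one row with the two white relays already in it: all four standing upright on the tray's floor, clamped tight by the sprung steel plate with no gaps between them. There is no free pocket: the plate has to be pushed back to make room for each part, without forcing anything. Leave the other things on the bench alone.

Things in the scene. Friction and masses are not known exactly. Their poses are not given: they have to be found in the camera images.
- tray: Open aluminium tray fixed to the bench: a lane 56 mm wide inside, walls 30 mm high and 6 mm thick, floor 5 mm thick. Origin: on the lane's centre line at bench height; x along the lane, z up. Inner face of the fixed end wall at x = -69 mm, of the far wall at +105 mm; a spring barrel 16 mm thick sticks out beyond the far wall to +168 mm.
- plate (a joint): Travel (m) of the sprung steel plate across the lane, pushed towards the fixed end wall with 4 N (at 0) to 7 N. Clamping face at tray x = -12 mm + travel. Rests at about -0.001 on the relays, stops hard at 0.080; about 0.077 when four parts are in the row, tight: fully back it leaves 3 mm to spare for the last part.
- plate_edge (a point): Middle of the top edge of the plate's clamping face (the face towards the relays), 100 mm above the bench; moves with the plate. The plate is 8 mm thick along the lane, 52 mm wide, and reaches from 8 to 100 mm above the bench: taller than the parts.
- relay_a: White relay, 28 mm along the lane x 46 mm across x 46 mm tall, standing in the tray against the fixed end wall. Origin: centre of its underside; its x axis is along the lane.
- relay_b: White relay of the same size, standing next to relay_a, against the plate's clamping face. Origin: centre of its underside.
- block: Black potted module standing on the bench, 34 mm along its x, 48 mm along its y, 70 mm tall (plus 4 mm brass studs). Origin: centre of its underside. It fits the lane only with its x along the lane (either way round); grip it across the 48 mm, high enough for the fingers to stay above the tray's walls.
- can: Aluminium capacitor can standing upright on the bench, 44 mm diameter, 74 mm tall (plus 4.5 mm studs on top). Origin: centre of its underside.
- spool: Bystander: solder spool, 54 mm diameter, 44 mm tall, origin at the centre of its underside.
- driver: Bystander: screwdriver lying flat, origin under its length.
- jar: Bystander: white jar, 50 mm diameter, 60 mm tall, origin at the centre of its underside.
Mind the look-alikes: they are no part of the job. What is shaped like the block but purple is not meant.

How it is judged:
By the outcome, as a careful person would: the job done as asked, in the order asked, and still so for the second after the job is handed in, with the robot touching nothing.
It also fails if it takes over 67 s, if anything falls off the work surface, if the arm or the gripper's body presses on something with over 40 N, if the wrist force passes 120 N, or if a joint passes its speed limit or range.

### The arm

A 7-joint arm with a two-finger parallel gripper is mounted at the origin on the work surface. World frame = base frame: x ahead of the robot, y to its left, z up, the work surface at z = 0. Lengths are in m, angles in rad, forces in N, time in s.
With the tool pointing down it reaches from about 0.375 to 0.925 m from the base axis. Payload 3.1 kg.
Tool frame: the origin (TCP) lies midway between the tips of the shut fingers; the grasp point (between the pads) lies manip.grasp_offset behind it (manip.grasp_offset is the distance from the TCP to the grasp point, in m); z points along the fingers, y is the line along which they close (so a half turn about z gives the same grasp; the last joint's range is limited). The gripper opens to 85 mm and grips with 20 to 120 N. Pads are 22 mm wide; open, the fingers measure 114 mm over their backs; the gripper's body (76 mm by 85 mm) begins 54 mm behind the grasp point. The pads swing forward as they close: fully open they stand 13 mm farther back than shut.
Start: joints at [-1.4, 0.383, 0.044, 1.598, -0.018, 1.161, -0.05], TCP at [0.173, 0.627, 0.231] pointing down, gripper open.
Joint ranges: [-2.61, 2.61], [-0.41, 2.15], [-1.48, 1.57], [0, 2.5], [-1.57, 4.71], [0.05, 1.97], [-2.85, 2.85]. Speed limits (rad/s): [2.79, 2.79, 3.14, 3.14, 3.14, 3.14, 3.14].

### API

Orientations are given as a unit quaternion [w, x, y, z].
In Python, from cell import manip gives the robot as it stands.
- The arm moves only by the tool carry_out, never from a script. Its argument "motion" is a list that holds one entry, the list of rows, each a list of 7 numbers: the opening, from -1 (shut) to 1 (fully open), then the shift along the tool's x, y, z in units of 25 mm (1.0 is 25 mm), then the turn, a rotation vector about the tool's x, y, z in units of 8 degrees (1.0 is 8 degrees). A call has 1 to 10 rows; each row shifts and turns the commanded pose from where the row before left it, along the tool's axes as they then stand; what a row does not reach is not made up. A row lasts 1/8 s, in which the tool goes at most 62.5 mm and 10.7 degrees, less where a joint would pass 70% of its speed; a pose out of reach is approached as far as the arm can. A call is refused whole if a number of a shift passes 1 or a number of a turn 1, either way. A call with a gripper value outside its range is refused whole. The fingers move at their own pace and stop on an object; "newtons" is the grip in N (left out, the last holds). Time passes only in rows, so rows that do not move let the fingers close. It gives the time, the measured TCP pose, the force, the opening and the grip force at its end, in the units of the state.
- manip.get_obs(): the state, without advancing time (a new reading comes with each control period).
- manip.snapshot(name): name is "scene" or "top"; returns (picture, depth): 400x640x3 uint8, red, green, blue; 400x640 float32, m along the optical axis (not along the pixel's ray), 0 where there is no reading.
- manip.camera_model(name): a dict with "camera_matrix" (3x3 intrinsics, pixels), "dist" ([k1, k2, p1, p2, k3] as OpenCV has them; the pictures are not rectified), "R" (3x3) and "t" (3): a world point X has camera coordinates R X + t. Camera axes: x right, y down, z forward; pixel columns grow to the right and rows downward; lengths in m; the calibration is good to about 2 mm. A picture is of the moment at which its call begins. camera_model takes no time and is no camera call.
- manip.hand_in(): hands the job in; it is judged then, once.
Trained networks look in the newest picture that a camera, given by its name, has taken for a name from the list of things; names that differ only in an ending like _2 or _b are one class to them, and where a whole thing is asked for, a point or a joint stands for the part that bears it (a point fixed in the world has none). Each returns a list of dicts, best first, with "confidence" (0 to 1); they miss things now and then, are a little off and sometimes report something else, mostly with a low value. They report only what shows in the picture. A call takes as long as a camera call. They do not tell look-alikes from the thing itself.
- manip.outline_of(camera, thing): "mask" (400x640 bool, what is visible of it) and "centre" ([row, column] in pixels, amid what is visible of it).
The state is a dict: "time_s": time; "joints": joint angles; "qvel": joint speeds; "effort": joint torques, N m; "ee_pos": TCP position; "eef_rot": TCP orientation; "force": force on the tool from outside, world axes, zero at the start; "torque": the same for the moment, N m; "width": opening from 0.0 (shut) to 1.0 (fully open); "finger_force": force on a finger pad.
Only numpy, scipy, OpenCV 4.12 (cv2) and the standard library are available. Lean on these libraries where they do the work, as an engineer would, in place of code of your own. Each camera call takes 0.05 s, during which the arm holds its last target. There are 200 camera calls.

## Working session

There is one attempt and no reset: what is moved stays moved. The work goes in short steps, Python scripts to look and compute and a tool call to move; the robot and the scene stay as the last step left them, time stands still between calls to the robot, and variables do not carry over. Pictures are saved under pics/ and viewed, at most 10 in all, crops included, and the job is handed in when it is done.

Besides the shell and the picture viewer there is one more tool, called after "Call:" as a command line: name --argument value ..., lists and objects as JSON in quotes. carry_out: Moves the arm, as the interface text tells. Its arguments: {"type":"object","properties":{"motion":{"type":"array","items":{"type":"array","items":{"type":"array","items":{"type":"number"}}}},"newtons":{"type":"number"}},"required":["motion"]}

```bash
mkdir -p pics; ls; cat > h.py <<'E'
import numpy as np,cv2
from cell import manip
def cloud(cam,depth):
    m=manip.camera_model(cam);K=np.array(m["camera_matrix"]);D=np.array(m["dist"],float)
    v,u=np.mgrid[0:400,0:640]
    p=cv2.undistortPoints(np.stack([u,v],-1).reshape(-1,1,2).astype(float),K,D).reshape(400,640,2)
    P=np.dstack([p*depth[...,None],depth])
    return (P-np.array(m["t"]))@np.array(m["R"])   # R^T (P-t)
E
python3 - <<'E'
from h import *
print(manip.grasp_offset); o=manip.get_obs(); print(o)
for c in("top","scene"):
    im,d=manip.snapshot(c); cv2.imwrite(f"pics/{c}0.png",im[...,::-1]); np.save(f"{c}0.npy",d)
    W=cloud(c,d)
    for t in("tray","plate","relay_a","block","can","spool","jar","driver"):
        for r in manip.outline_of(c,t)[:4]:
            m=r["mask"]&(d>0); w=W[m]
            if len(w)<5: continue
            zt=np.percentile(w[:,2],97); top=w[w[:,2]>zt-.006]
            print(c,t,round(r["confidence"],2),np.round(r["centre"]),"z",zt.round(3),"top mean",top.mean(0).round(3),im[m].mean(0).round())
E
```

```text
pics
0.0187
{'time_s': 0.0, 'joints': array([-1.39981207,  0.38386405,  0.04383457,  1.59962129, -0.01789296,
        1.16122224, -0.0498752 ]), 'qvel': array([ 0.00097538, -0.00022639, -0.00046486,  0.000714  , -0.00067505,
       -0.00017765,  0.00014643]), 'effort': array([ 1.05270517e-04, -4.33458424e+01,  1.02472566e+00, -2.49519360e+01,
        1.07673212e-02,  1.12648326e-02,  8.11780808e-06]), 'ee_pos': array([0.17236478, 0.6257177 , 0.22984652]), 'eef_rot': array([-1.05692210e-04,  1.33935283e-01,  9.90989146e-01, -1.35712814e-03]), 'force': array([-0.55061547,  0.08464225,  0.12777175]), 'torque': array([ 0.00600482, -0.02060592, -0.00051511]), 'finger_force': 0.0, 'width': 1.0035245761579934}
top tray 0.66 [215. 191.] z 0.099 top mean [0.546 0.164 0.1  ] [200. 202. 204.]
top plate 0.76 [209. 200.] z 0.103 top mean [0.547 0.164 0.101] [164. 164. 167.]
top relay_a 0.55 [226. 226.] z 0.057 top mean [0.531 0.121 0.053] [224. 224. 224.]
top relay_a 0.55 [218. 212.] z 0.057 top mean [0.542 0.145 0.054] [173. 171. 165.]
top relay_a 0.2 [211. 193.] z 0.099 top mean [0.546 0.164 0.
[... 909 characters left out ...]
0.051] [118. 119. 108.]
scene relay_a 0.85 [199. 431.] z 0.054 top mean [0.533 0.123 0.051] [178. 177. 166.]
scene relay_a 0.22 [213. 456.] z 0.101 top mean [0.553 0.165 0.1  ] [123. 125. 124.]
scene block 0.89 [177. 282.] z 0.073 top mean [ 0.45  -0.223  0.07 ] [ 80.  53. 103.]
scene block 0.62 [221. 211.] z 0.072 top mean [ 0.582 -0.375  0.07 ] [ 79.  47. 103.]
scene block 0.56 [188. 242.] z 0.073 top mean [ 0.498 -0.305  0.07 ] [31. 43. 32.]
scene can 0.92 [193. 333.] z 0.077 top mean [ 0.504 -0.109  0.075] [87. 96. 89.]
scene jar 0.82 [185. 180.] z 0.062 top mean [ 0.476 -0.463  0.06 ] [159. 162. 150.]
scene driver 0.78 [267. 368.] z 0.027 top mean [ 0.702 -0.04   0.025] [181.  48.  34.]
```

```bash
python3 - <<'E'
from h import *
im=cv2.imread("pics/top0.png"); d=np.load("top0.npy"); W=cloud("top",d)
cv2.imwrite("pics/top0z.png",cv2.resize(im[140:300,150:470],None,fx=2.5,fy=2.5,interpolation=cv2.INTER_CUBIC))
cv2.imwrite("pics/topblk.png",cv2.resize(im[195:295,330:430],None,fx=6,fy=6,interpolation=cv2.INTER_CUBIC))
ds=np.load("scene0.npy"); Ws=cloud("scene",ds)
def rect(n,c,r,zlo,zhi):
    for nm,C in(("top",W),("scene",Ws),):
        m=(np.hypot(C[...,0]-c[0],C[...,1]-c[1])<r)&(C[...,2]>zlo)&(C[...,2]<zhi)
        p=C[m][:,:2].astype(np.float32)*1000
        if len(p)>5: 
            b=cv2.minAreaRect(p); print(n,nm,len(p),"c",np.round(b[0],1),"s",np.round(b[1],1),"a",round(b[2],1),"mean",p.mean(0).round(1))
rect("block",(.494,-.307),.04,.066,.073); rect("can",(.5,-.11),.04,.070,.077)
rect("plate",(.55,.164),.04,.09,.106); rect("relays",(.538,.135),.045,.044,.062)
rect("walls",(.56,.2),.15,.022,.038)
E
```

```text
block top 147 c [ 494.  -308.1] s [48.1 34.1] a 20.7 mean [ 493.9 -308.1]
block scene 231 c [ 495.6 -305.3] s [52.9 34.3] a 20.9 mean [ 498.  -304.4]
can top 146 c [ 499.  -109.7] s [41.2 42. ] a 26.2 mean [ 498.9 -109. ]
can scene 211 c [ 501.3 -108.1] s [41.3 44.9] a 68.7 mean [ 504.  -108.8]
plate top 71 c [546.7 164.1] s [ 9.4 51. ] a 70.8 mean [546.4 163.9]
plate scene 79 c [548.5 166.8] s [ 8.  55.2] a 68.5 mean [551.9 165.3]
relays top 368 c [534.1 137.4] s [63.1 51.1] a 65.6 mean [535.4 136.6]
relays scene 455 c [540.4 139.7] s [64.6 52.6] a 67.9 mean [541.2 137.1]
walls top 548 c [567.5 215.3] s [243.3  68.6] a 68.1 mean [562.1 205.8]
walls scene 1018 c [568.4 218.5] s [242.5  74.2] a 68.5 mean [574.1 209.3]
```

View pics/top0z.png

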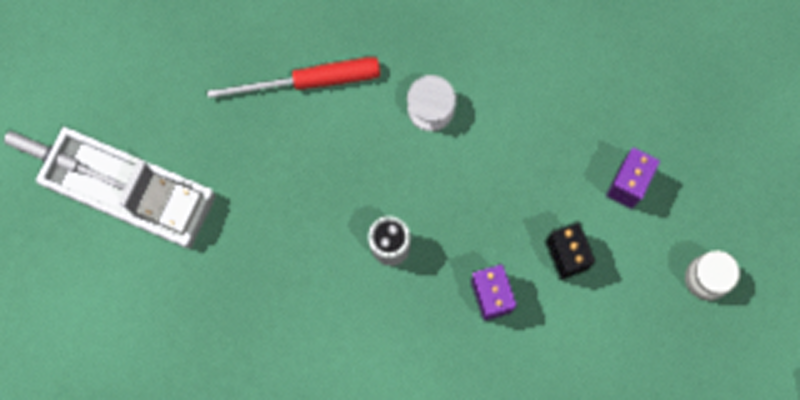

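View pics/topblk.png

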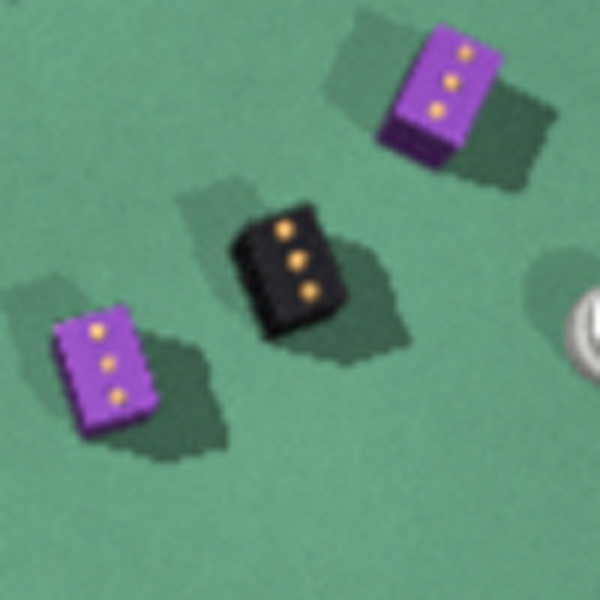

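The block-shaped things in the top image are purple at (347,256), black at (378,239) and purple at (403,210). Only the black one fits the description, and the crop confirms it. The relays, plate and can at (303,239) match the stated heights and sizes.

Call:
carry_out --motion '[[[1,-1,0,0,0,0,1],[1,-1,0,0,0,0,1],[1,-1,0,0,0,0,1],[1,-1,0,0,0,0,1],[1,-1,0,0,0,0,1],[1,-1,0,0,0,0,1],[1,-1,0,0,0,0,0.74],[1,-1,0,0,0,0,0],[1,-1,0,0,0,0,0],[1,-1,0,0,0,0,0]]]' --newtons 80

```text
time_s: 2.15
ee_pos: [0.3295, 0.4486, 0.2314]
eef_rot: [-0.0, 0.569, 0.823, 0.0]
force: [0.2, -0.2, 0.2]
width: 0.999
finger_force: 0.0
```

```bash
cat >> h.py <<'E'
from scipy.spatial.transform import Rotation as Ro
BX=np.array([.4945,-.307]);BY=20.7
TO=np.array([.5508,.1738]);TA=68.3
def trayp(x,y=0): 
    c,s=np.cos(np.radians(TA)),np.sin(np.radians(TA)); return TO+[x*c-y*s,x*s+y*c]
def go(xy,z,yaw):
    o=manip.get_obs();q=o["eef_rot"];R=Ro.from_quat([q[1],q[2],q[3],q[0]]).as_matrix()
    p=o["ee_pos"]; d=R.T@(np.array([xy[0],xy[1],z])-p)/.025
    ya=np.degrees(np.arctan2(R[1,1],R[0,1])); dy=(ya-yaw+90)%180-90
    c=TA*np.pi/180;r=p[:2]-TO
    print("t",round(o["time_s"],2),"pos",p.round(4),"yaw",ya.round(1),"tilt",R[:,2].round(3),"F",o["force"].round(1),"w",round(o["width"],3),"ff",round(o["finger_force"],1))
    print("tray frame",(1000*np.array([r@[np.cos(c),np.sin(c)],r@[-np.sin(c),np.cos(c)]])).round(1))
    print("shift units",d.round(2),"turn z units",round(dy/8,2),"j",o["joints"].round(2))
E
python3 -c "
from h import *
go(BX,.12,BY)"
```

```text
t 2.15 pos [0.3295 0.4486 0.2314] yaw 20.7 tilt [ 0.  0. -1.] F [ 0.2 -0.2  0.2] w 0.999 ff 0.0
tray frame [173.5 307.2]
shift units [-30.6   -4.51   4.45] turn z units -0.0 j [-1.27  0.21  0.29  1.84 -0.07  1.1  -0.59]
```

Call:
carry_out --motion '[[[1,-1,0,0,0,0,0],[1,-1,0,0,0,0,0],[1,-1,0,0,0,0,0],[1,-1,0,0,0,0,0],[1,-1,0,0,0,0,0],[1,-1,0,0,0,0,0],[1,-1,0,0,0,0,0],[1,-1,0,0,0,0,0],[1,-1,0,0,0,0,0],[1,-1,0,0,0,0,0]]]'

```text
time_s: 3.4
ee_pos: [0.4177, 0.2142, 0.2313]
eef_rot: [-0.0, 0.569, 0.822, 0.0]
force: [-0.1, 0.4, -0.2]
width: 1.003
finger_force: 0.0
```

Call:
carry_out --motion '[[[1,-1,0,0,0,0,0],[1,-1,0,0,0,0,0],[1,-1,0,0,0,0,0],[1,-1,0,0,0,0,0],[1,-1,0,0,0,0,0],[1,-1,0,0,0,0,0],[1,-1,-0.5,0,0,0,0],[1,-1,-0.5,0,0,0,0],[1,-1,-0.5,0,0,0,0],[1,-1,-0.5,0,0,0,0]]]'

```text
time_s: 4.65
ee_pos: [0.4584, -0.0373, 0.2313]
eef_rot: [-0.0, 0.569, 0.822, 0.0]
force: [0.6, 0.7, -0.0]
width: 0.998
finger_force: 0.0
```

Call:
carry_out --motion '[[[1,-1,-0.5,0,0,0,0],[1,-1,-0.5,0,0,0,0],[1,-1,-0.5,0,0,0,0],[1,-1,-0.5,0,0,0,0],[1,-1,-0.5,0,0,0,0],[1,-1,0,0.4,0,0,0],[1,-1,0,0.8,0,0,0],[1,-1,0,0.8,0,0,0],[1,-1,0,0.8,0,0,0],[1,-1,0,0.8,0,0,0]]]'

```text
time_s: 5.9
ee_pos: [0.4886, -0.2928, 0.1405]
eef_rot: [-0.0, 0.569, 0.823, 0.0]
force: [0.1, 0.1, -0.2]
width: 1.0
finger_force: 0.0
```

```bash
python3 -c "
from h import *
go(BX,.034,BY)"
```

```text
t 5.9 pos [ 0.4886 -0.2928  0.1405] yaw 20.7 tilt [-0.  0. -1.] F [ 0.1  0.1 -0.2] w 1.0 ff 0.0
tray frame [-456.5 -114.7]
shift units [-0.62  0.02  4.26] turn z units 0.0 j [-0.23  0.45  0.86  1.91 -0.41  0.97  1.18]
```

Call:
carry_out --motion '[[[1,-0.62,0,0,0,0,0],[1,0,0,1,0,0,0],[1,0,0,1,0,0,0],[1,0,0,1,0,0,0],[1,0,0,0.8,0,0,0],[1,0,0,0.46,0,0,0],[-1,0,0,0,0,0,0],[-1,0,0,0,0,0,0],[-1,0,0,0,0,0,0],[-1,0,0,0,0,0,0]]]'

```text
time_s: 7.15
ee_pos: [0.4953, -0.307, 0.036]
eef_rot: [0.001, 0.569, 0.823, 0.0]
force: [0.1, -0.8, 4.7]
width: 0.552
finger_force: 82.6
```

Call:
carry_out --motion '[[[-1,0,0,0,0,0,0],[-1,0,0,0,0,0,0],[-1,0,0,0,0,0,0]]]'

```text
time_s: 7.52
ee_pos: [0.4954, -0.307, 0.036]
eef_rot: [0.001, 0.569, 0.823, 0.0]
force: [0.2, -0.3, 5.7]
width: 0.555
finger_force: 82.7
```

```bash
python3 -c "
from h import *
go(BX,.16,BY)"
```

```text
t 7.53 pos [ 0.4954 -0.307   0.036 ] yaw 20.7 tilt [ 0.002 -0.001 -1.   ] F [ 0.2 -0.3  5.7] w 0.555 ff 82.7
tray frame [-467.3 -126.3]
shift units [ 0.   -0.02 -4.96] turn z units -0.0 j [-0.1   0.62  0.73  1.92 -0.56  0.81  1.3 ]
```

Call:
carry_out --motion '[[[-1,0,0,-0.6,0,0,0],[-1,0,0,-1,0,0,0],[-1,0,0,-1,0,0,0],[-1,0,0,-1,0,0,0],[-1,1,0,-1,0,0,1],[-1,1,0,-0.8,0,0,1],[-1,1,0,0,0,0,1],[-1,1,0,0,0,0,1],[-1,1,0,0,0,0,1],[-1,1,0,0,0,0,0.3]]]'

```text
time_s: 8.78
ee_pos: [0.4913, -0.1591, 0.1695]
eef_rot: [-0.001, 0.828, 0.56, -0.0]
force: [0.5, -0.2, -1.3]
width: 0.547
finger_force: 82.5
```

```bash
python3 -c "
from h import *
go(trayp(-.040),.17,TA-90)"
```

```text
t 8.78 pos [ 0.4913 -0.1591  0.1695] yaw -21.9 tilt [-0.002  0.001 -1.   ] F [ 0.5 -0.2 -1.3] w 0.547 ff 82.5
tray frame [-331.3  -67.8]
shift units [ 1.165e+01 -2.750e+00 -1.000e-02] turn z units -0.02 j [-0.71  0.37  1.12  2.01 -0.39  1.    0.22]
```

Call:
carry_out --motion '[[[-1,1,-0.28,0,0,0,0],[-1,1,-0.28,0,0,0,0],[-1,1,-0.28,0,0,0,0],[-1,1,-0.28,0,0,0,0],[-1,1,-0.28,0,0,0,0],[-1,1,-0.28,0,0,0,0],[-1,1,-0.28,0,0,0,0],[-1,1,-0.28,0,0,0,0],[-1,1,-0.28,0,0,0,0],[-1,1,-0.23,0,0,0,0]]]'

```text
time_s: 10.02
ee_pos: [0.5203, 0.0982, 0.1696]
eef_rot: [-0.001, 0.828, 0.561, -0.0]
force: [1.0, 0.1, -0.3]
width: 0.549
finger_force: 82.4
```

Call:
carry_out --motion '[[[-1,1,0,0,0,0,0],[-1,0.4,0,0,0,0,0],[-1,0.2,0,0.5,0,0,0],[-1,0,0,0.8,0,0,0],[-1,0,0,0.8,0,0,0],[-1,0,0,0,0,0,0]]]'

```text
time_s: 10.78
ee_pos: [0.5334, 0.1329, 0.1145]
eef_rot: [-0.001, 0.828, 0.56, -0.003]
force: [0.3, -0.2, -0.7]
width: 0.55
finger_force: 82.3
```

```bash
python3 -c "
from h import *
go(trayp(-.036),.096,TA-90)
for c in('top','scene'):
    im,d=manip.snapshot(c);W=cloud(c,d)
    cv2.imwrite(f'pics/b_{c}.png',cv2.resize(im[150:270,150:310] if c=='top' else im[120:270,360:560],None,fx=4,fy=4))
    r=W[...,:2]-TO;a=np.radians(TA);x=r@[np.cos(a),np.sin(a)];y=r@[-np.sin(a),np.cos(a)];z=W[...,2]
    for n,m in (('plate',(abs(z-.099)<.006)&(x>-.02)&(x<0.005)&(abs(y)<.03)),('blocktop',(abs(z-.131)<.008)&(abs(x+.036)<.035)&(abs(y)<.035))):
        if m.sum()>5: print(c,n,m.sum(),*[np.percentile(v[m]*1000,[1,50,99]).round(1) for v in(x,y,z)])
"
```

```text
t 10.78 pos [0.5334 0.1329 0.1145] yaw -21.8 tilt [-0.005 -0.002 -1.   ] F [ 0.3 -0.2 -0.7] w 0.55 ff 82.3
tray frame [-44.4   1. ]
shift units [0.34 0.04 0.74] turn z units -0.02 j [-1.12  0.52  0.99  1.97 -0.53  0.95 -0.24]
top blocktop 46 [-65.4 -63.4 -52.3] [-33.7   6.   32.7] [123.  129.2 138.1]
scene plate 74 [-11.3  -7.4  -3.5] [-27.5  -4.5  24.1] [ 93.9  99.7 102.6]
scene blocktop 55 [-60.5 -44.7 -27.5] [-34.9 -27.9 -21.2] [123.5 130.7 138.9]
```

View pics/b_scene.png

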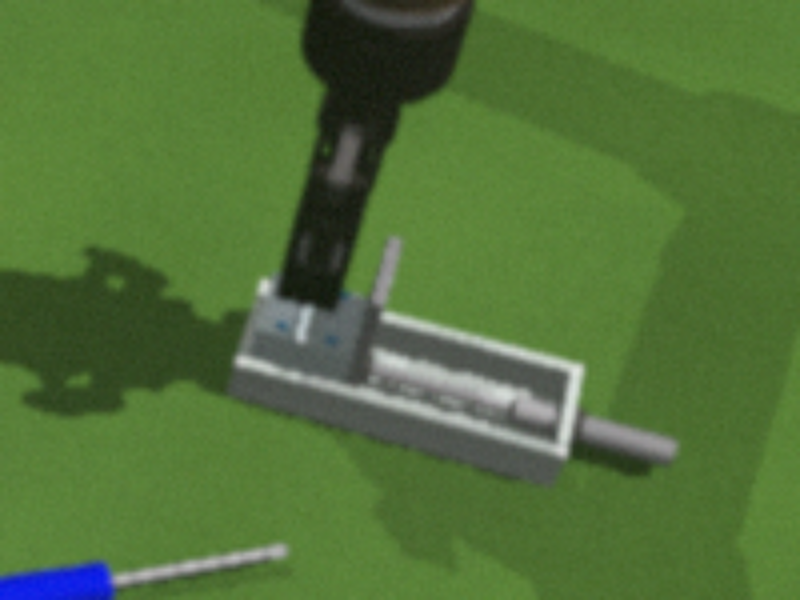

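Call:
carry_out --motion '[[[-1,0,0.04,0.74,0,0,0],[-1,0.4,0,0,0,0,0],[-1,0.3,0,0,0,0,0],[-1,0.3,0,0,0,0,0],[-1,0.3,0,0,0,0,0],[-1,0.3,0,0,0,0,0],[-1,0.3,0,0,0,0,0],[-1,0.2,0,0,0,0,0],[-1,0,0,0,0,0,0],[-1,0,0,0,0,0,0]]]'

```text
time_s: 12.12
ee_pos: [0.5552, 0.1813, 0.0982]
eef_rot: [0.0, 0.828, 0.561, -0.002]
force: [-2.2, -4.8, -2.0]
width: 0.549
finger_force: 82.4
```

```bash
cat > look.py <<'E'
from h import *
import sys
tag=sys.argv[1]
for c in('top','scene'):
    im,d=manip.snapshot(c);W=cloud(c,d)
    cv2.imwrite(f'pics/{tag}_{c}.png',cv2.resize((im[150:270,150:310] if c=='top' else im[120:270,360:560])[...,::-1],None,fx=4,fy=4))
    r=W[...,:2]-TO;a=np.radians(TA);x=r@[np.cos(a),np.sin(a)];y=r@[-np.sin(a),np.cos(a)];z=W[...,2]
    m=(abs(z-.1)<.004)&(x>-.02)&(x<0.09)&(abs(y)<.03)
    if m.sum()>5: print(c,"plate top",m.sum(),*[np.percentile(v[m]*1000,[2,50,98]).round(1) for v in(x,y)])
E
python3 look.py push1; python3 -c "
from h import *
go(trayp(.008),.041,TA-90)"
```

```text
top plate top 19 [-12.7 -10.7  -5.4] [-21.1   4.1  23.2]
scene plate top 80 [-8.7 28.7 33.1] [-28.2 -10.9  22.5]
t 12.22 pos [0.5551 0.1813 0.0983] yaw -21.8 tilt [-0.003 -0.002 -1.   ] F [-2.5 -3.7 -2.8] w 0.551 ff 82.4
tray frame [ 8.5 -1.3]
shift units [-0.01 -0.05  2.29] turn z units -0.01 j [-1.11  0.6   0.93  1.9  -0.59  0.95 -0.29]
```

View pics/push1_scene.png

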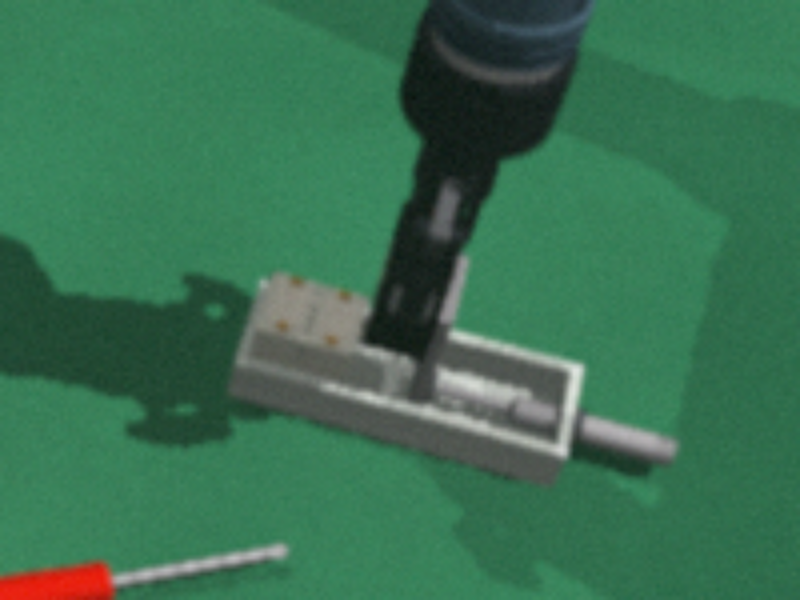

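The crop shows the block at (400,320) holding the plate at (440,330) back. Both relays still stand at (315,320), and the pocket is open. Next I lower the block.

Call:
carry_out --motion '[[[-1,0,-0.05,0.4,0,0,0],[-1,0,0,0.4,0,0,0],[-1,0,0,0.4,0,0,0],[-1,0,0,0.4,0,0,0],[-1,0,0,0.3,0,0,0],[-1,0,0,0.2,0,0,0],[-1,0,0,0.1,0,0,0],[-1,0,0,0,0,0,0]]]'

```text
time_s: 13.22
ee_pos: [0.5558, 0.1814, 0.0441]
eef_rot: [0.001, 0.828, 0.56, -0.0]
force: [-0.6, -5.0, -1.3]
width: 0.549
finger_force: 82.8
```

```bash
python3 -c "
from h import *
go(trayp(.004),.041,TA-90)"
```

```text
t 13.22 pos [0.5558 0.1814 0.0441] yaw -21.8 tilt [ 0.001 -0.002 -1.   ] F [-0.6 -5.  -1.3] w 0.549 ff 82.8
tray frame [ 8.9 -1.8]
shift units [-0.2  -0.07  0.12] turn z units -0.02 j [-1.06  0.67  0.86  1.92 -0.66  0.87 -0.24]
```

Call:
carry_out --motion '[[[-1,0,0,0.1,0,0,0],[-1,-0.1,0,0.05,0,0,0],[-1,-0.1,0,0,0,0,0],[-1,0,0,0,0,0,0]]]'

```text
time_s: 13.72
ee_pos: [0.555, 0.1792, 0.0411]
eef_rot: [0.0, 0.828, 0.561, 0.002]
force: [0.2, -2.1, 3.9]
width: 0.55
finger_force: 83.0
```

```bash
python3 -c "
from h import *
go(trayp(.004),.041,TA-90)"
```

```text
t 13.72 pos [0.555  0.1792 0.0411] yaw -21.7 tilt [ 0.003  0.001 -1.   ] F [ 0.2 -2.1  3.9] w 0.55 ff 83.0
tray frame [ 6.5 -1.9]
shift units [-0.1  -0.08  0.  ] turn z units -0.0 j [-1.05  0.67  0.85  1.92 -0.67  0.86 -0.22]
```

Call:
carry_out --motion '[[[1,0,0,0,0,0,0],[1,0,0,0,0,0,0],[1,0,0,0,0,0,0],[1,0,0,-0.5,0,0,0],[1,0,0,-1,0,0,0],[1,0,0,-1,0,0,0],[1,0,0,-1,0,0,0],[1,0,0,-1,0,0,0],[1,-1,0,-0.5,0,0,0],[1,-1,0,0,0,0,0]]]'

```text
time_s: 14.98
ee_pos: [0.5356, 0.1315, 0.1666]
eef_rot: [0.0, 0.828, 0.561, 0.002]
force: [0.3, -1.8, 0.4]
width: 1.0
finger_force: 0.0
```

Call:
carry_out --motion '[[[1,-1,0,0,0,0,0],[1,-1,0,0,0,0,0],[1,-1,0,0,0,0,0],[1,-1,0,0,0,0,0]]]'

```text
time_s: 15.48
ee_pos: [0.4969, 0.0376, 0.1648]
eef_rot: [-0.0, 0.828, 0.561, -0.0]
force: [0.0, -0.5, 0.6]
width: 1.0
finger_force: 0.0
```

```bash
python3 look.py rel1; python3 -c "
from h import *
go((.4995,-.109),.036,TA-90)"
```

```text
top plate top 17 [20.2 25.4 28. ] [ 4.2 17.9 25.7]
scene plate top 74 [22.8 26.6 30.6] [-27.4  -2.1  24.8]
t 15.57 pos [0.4961 0.0354 0.1648] yaw -22.0 tilt [-0.001  0.    -1.   ] F [-0.3  0.3  0.5] w 0.994 ff 0.0
tray frame [-148.8   -0.4]
shift units [-5.3   2.3   5.15] turn z units -0.04 j [-1.15  0.33  1.15  2.06 -0.36  0.98 -0.19]
```

View pics/rel1_scene.png

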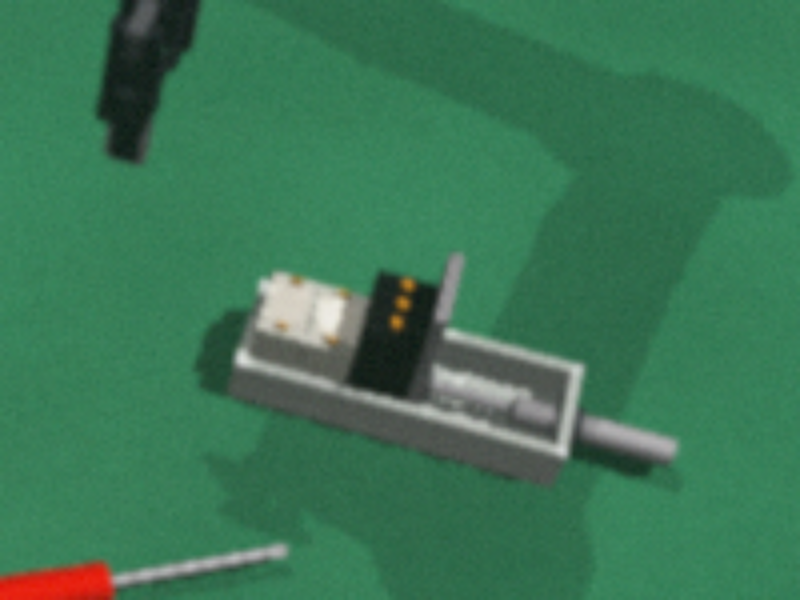

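The crop shows the relays at (305,310), then the block at (400,330) upright, with the plate at (445,300) tight against it. The can is next.

Call:
carry_out --motion '[[[1,-0.9,0.46,0,0,0,0],[1,-1,0.46,0,0,0,0],[1,-1,0.46,0,0,0,0],[1,-1,0.46,0,0,0,0],[1,-1,0.46,0,0,0,-0.04],[1,-0.38,0,0,0,0,0],[1,0,0,1,0,0,0],[1,0,0,1,0,0,0],[1,0,0,0,0,0,0]]]'

```text
time_s: 16.7
ee_pos: [0.5007, -0.103, 0.1133]
eef_rot: [-0.002, 0.826, 0.564, -0.002]
force: [0.1, -0.1, 0.6]
width: 1.006
finger_force: 0.0
```

```bash
python3 -c "
from h import *
go((.500,-.109),.036,TA-90)"
```

```text
t 16.7 pos [ 0.5007 -0.103   0.1133] yaw -21.3 tilt [-0.005  0.001 -1.   ] F [ 0.1 -0.1  0.6] w 1.006 ff 0.0
tray frame [-275.7  -55.8]
shift units [-0.23  0.08  3.09] turn z units 0.05 j [-0.74  0.45  1.03  2.06 -0.49  0.91  0.19]
```

Call:
carry_out --motion '[[[1,-0.23,0.08,0.3,0,0,0.05],[1,0,0,1,0,0,0],[1,0,0,1,0,0,0],[1,0,0,0.5,0,0,0],[1,0,0,0.25,0,0,0],[-1,0,0,0,0,0,0],[-1,0,0,0,0,0,0],[-1,0,0,0,0,0,0],[-1,0,0,0,0,0,0],[-1,0,0,0,0,0,0]]]'

```text
time_s: 17.95
ee_pos: [0.5032, -0.111, 0.0398]
eef_rot: [0.001, 0.828, 0.561, 0.001]
force: [-0.9, 0.2, 5.9]
width: 0.5
finger_force: 80.9
```

Call:
carry_out --motion '[[[-1,0,0,0,0,0,0],[-1,0,0,0,0,0,0]]]'

```text
time_s: 18.2
ee_pos: [0.5032, -0.111, 0.0398]
eef_rot: [0.001, 0.828, 0.561, 0.001]
force: [-0.8, -0.1, 5.8]
width: 0.494
finger_force: 80.9
```

```bash
python3 -c "
from h import *
go((.500,-.109),.036,TA-90)"
```

```text
t 18.2 pos [ 0.5032 -0.111   0.0398] yaw -21.8 tilt [ 0.002  0.    -1.   ] F [-0.8 -0.1  5.8] w 0.494 ff 80.9
tray frame [-282.2  -61.1]
shift units [ 0.03 -0.15  0.15] turn z units -0.01 j [-0.6   0.57  0.89  2.09 -0.64  0.78  0.3 ]
```

Call:
carry_out --motion '[[[-1,0,0,-0.6,0,0,0],[-1,0,0,-1,0,0,0],[-1,0,0,-1,0,0,0],[-1,0.3,0,-1,0,0,0],[-1,1,-0.4,-1,0,0,0],[-1,1,-0.4,-0.6,0,0,0],[-1,1,-0.4,0,0,0,0],[-1,1,-0.4,0,0,0,0],[-1,1,-0.4,0,0,0,0],[-1,1,-0.4,0,0,0,0]]]'

```text
time_s: 19.45
ee_pos: [0.5043, 0.0586, 0.169]
eef_rot: [-0.0, 0.828, 0.561, -0.0]
force: [0.0, 0.2, -1.2]
width: 0.491
finger_force: 81.1
```

```bash
python3 -c "
from h import *
go(trayp(-.015),.17,TA-90)"
```

```text
t 19.45 pos [0.5043 0.0586 0.169 ] yaw -21.8 tilt [-0.001  0.    -1.   ] F [ 0.   0.2 -1.2] w 0.491 ff 81.1
tray frame [-124.3    0.6]
shift units [ 4.37  0.02 -0.04] turn z units -0.01 j [-1.17  0.35  1.14  2.03 -0.38  0.99 -0.22]
```

Call:
carry_out --motion '[[[-1,1,0,0,0,0,0],[-1,1,0,0,0,0,0],[-1,1,0,0,0,0,0],[-1,0.8,0,0.2,0,0,0],[-1,0,0,0.6,0,0,0],[-1,0,0,0.6,0,0,0],[-1,0,0,0.3,0,0,0],[-1,0,0,0,0,0,0],[-1,0,0,0,0,0,0]]]'

```text
time_s: 20.58
ee_pos: [0.5405, 0.1455, 0.1266]
eef_rot: [0.0, 0.828, 0.56, 0.0]
force: [0.7, -0.2, -1.2]
width: 0.498
finger_force: 81.1
```

```bash
python3 -c "
from h import *
go(trayp(.045),.123,TA-90)"
```

```text
t 20.57 pos [0.5405 0.1455 0.1266] yaw -21.9 tilt [ 0.001  0.    -1.   ] F [ 0.7 -0.2 -1.2] w 0.498 ff 81.1
tray frame [-30.1  -0.9]
shift units [ 3.   -0.04  0.15] turn z units -0.02 j [-1.14  0.52  1.    1.94 -0.53  0.97 -0.27]
```

Call:
carry_out --motion '[[[-1,0.4,-0.04,0.12,0,0,0],[-1,0.6,0,0,0,0,0],[-1,0.4,0,0,0,0,0],[-1,0.3,0,0,0,0,0],[-1,0.3,0,0,0,0,0],[-1,0.3,0,0,0,0,0],[-1,0.3,0,0,0,0,0],[-1,0.3,0,0,0,0,0],[-1,0,0,0,0,0,0],[-1,0,0,0,0,0,0]]]'

```text
time_s: 21.82
ee_pos: [0.565, 0.2105, 0.1229]
eef_rot: [0.001, 0.828, 0.56, -0.003]
force: [-2.6, -5.5, 2.6]
width: 0.495
finger_force: 81.1
```

```bash
python3 look.py push2;python3 -c "
from h import *
go(trayp(.045),.123,TA-90)"
```

```text
top plate top 13 [16.2 18.7 27.1] [-14.6  -0.4  18.4]
scene plate top 122 [20.4 63.6 70.3] [-25.9 -14.2  21.7]
t 21.93 pos [0.5649 0.2104 0.1229] yaw -21.9 tilt [-0.004 -0.005 -1.   ] F [-3.7 -6.1  1.9] w 0.494 ff 81.1
tray frame [39.2  0.4]
shift units [ 0.23  0.01 -0.  ] turn z units -0.02 j [-1.15  0.6   0.95  1.83 -0.57  1.02 -0.35]
```

View pics/push2_scene.png

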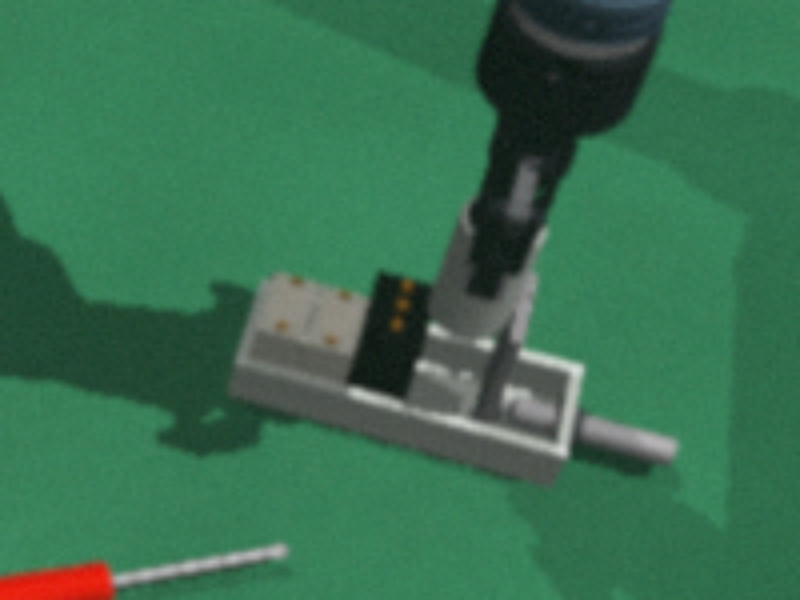

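Call:
carry_out --motion '[[[-1,0.15,0,0,0,0,0],[-1,0.1,0,0,0,0,0],[-1,0,0,0,0,0,0]]]'

```text
time_s: 22.3
ee_pos: [0.5673, 0.216, 0.1229]
eef_rot: [0.001, 0.828, 0.56, -0.003]
force: [-3.7, -6.2, 3.5]
width: 0.499
finger_force: 81.1
```

Call:
carry_out --motion '[[[-1,0.04,0,0,0,0,0],[-1,0,0,0,0,0,0]]]'

```text
time_s: 22.55
ee_pos: [0.5675, 0.2167, 0.1229]
eef_rot: [0.001, 0.828, 0.56, -0.004]
force: [-4.5, -6.3, 3.8]
width: 0.497
finger_force: 81.1
```

```bash
python3 -c "
from h import *
go(trayp(.046),.123,TA-90)"
```

```text
t 22.55 pos [0.5675 0.2167 0.1229] yaw -21.9 tilt [-0.005 -0.006 -1.   ] F [-4.5 -6.3  3.8] w 0.497 ff 81.1
tray frame [46.   0.3]
shift units [ 0.    0.01 -0.  ] turn z units -0.02 j [-1.15  0.61  0.95  1.82 -0.57  1.02 -0.36]
```

Call:
carry_out --motion '[[[-1,0.04,0,0,0,0,0],[-1,0,0,0,0,0,0]]]'

```text
time_s: 22.8
ee_pos: [0.5678, 0.2175, 0.1229]
eef_rot: [0.001, 0.828, 0.56, -0.004]
force: [-3.7, -6.8, 2.8]
width: 0.492
finger_force: 81.1
```

Call:
carry_out --motion '[[[-1,0.03,0,0,0,0,0],[-1,0,0,0,0,0,0]]]'

```text
time_s: 23.05
ee_pos: [0.5678, 0.2175, 0.1229]
eef_rot: [0.001, 0.829, 0.56, -0.004]
force: [-3.7, -7.2, 3.4]
width: 0.493
finger_force: 81.1
```

Call:
carry_out --motion '[[[-1,0.04,0,0,0,0,0],[-1,0,0,0,0,0,0]]]'

```text
time_s: 23.3
ee_pos: [0.568, 0.2176, 0.1229]
eef_rot: [0.001, 0.829, 0.56, -0.005]
force: [-4.8, -7.6, 4.5]
width: 0.495
finger_force: 81.1
```

```bash
python3 look.py push3;python3 - <<'E'
from h import *
go(trayp(.046),.123,TA-90)
# can lower outline: points of the can side below the fingers, tray frame, from scene view
d=manip.snapshot('scene')[1];W=cloud('scene',d);r=W[...,:2]-TO;a=np.radians(TA)
x=r@[np.cos(a),np.sin(a)];y=r@[-np.sin(a),np.cos(a)];z=W[...,2]
for lo,hi in((.084,.092),(.092,.10),(.10,.108),(.14,.15),(.15,.16)):
    m=(z>lo)&(z<hi)&(x>.0)&(x<.09)&(abs(y)<.035)
    if m.any(): print(lo,m.sum(),(x[m]*1e3).min().round(1),(x[m]*1e3).max().round(1),"y",(y[m]*1e3).min().round(1),(y[m]*1e3).max().round(1))
E
```

```text
top plate top 12 [23.3 27.7 34.5] [-15.8   6.6  19.9]
scene plate top 120 [27.8 71.2 78. ] [-25.9 -12.5  21.6]
t 23.4 pos [0.5679 0.2176 0.1229] yaw -21.9 tilt [-0.006 -0.008 -1.   ] F [-4.9 -7.2  4.3] w 0.494 ff 81.1
tray frame [47.   0.3]
shift units [-0.04  0.01 -0.  ] turn z units -0.03 j [-1.15  0.61  0.95  1.82 -0.57  1.03 -0.36]
0.084 62 27.0 77.3 y -27.8 -3.3
0.092 93 26.6 78.4 y -26.6 26.5
0.1 92 26.5 77.7 y -27.9 22.9
0.14 59 27.3 70.5 y -34.3 3.1
0.15 68 27.7 71.2 y -34.1 22.6
```

View pics/push3_top.png

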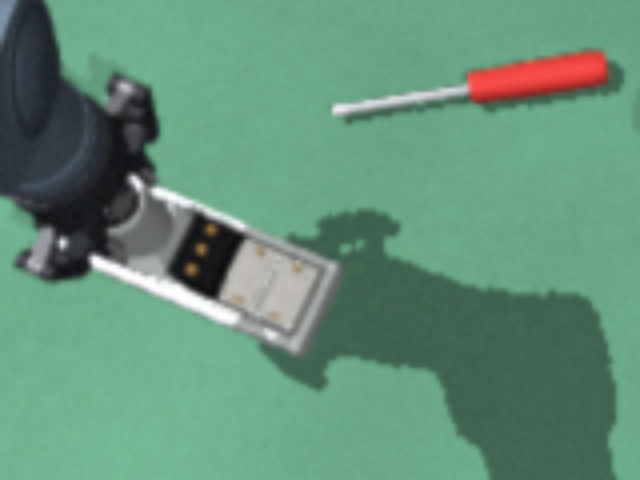

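The top crop shows the can at (145,235) clear of the block's studded top at (200,250), with the relays behind it. The plate has stalled at its stop and the can is vertical. I lower part way and check the force.

Call:
carry_out --motion '[[[-1,0,0,0.2,0,0,0],[-1,0,0,0.2,0,0,0],[-1,0,0,0.2,0,0,0],[-1,0,0,0,0,0,0]]]'

```text
time_s: 23.95
ee_pos: [0.5691, 0.2168, 0.1076]
eef_rot: [0.003, 0.829, 0.559, -0.004]
force: [-2.6, -8.9, 1.7]
width: 0.497
finger_force: 81.1
```

```bash
python3 -c "
from h import *
go(trayp(.046),.045,TA-90)"
```

```text
t 23.95 pos [0.5691 0.2168 0.1076] yaw -22.0 tilt [-0.003 -0.009 -1.   ] F [-2.6 -8.9  1.7] w 0.497 ff 81.1
tray frame [46.7 -1.1]
shift units [-0.01 -0.05  2.51] turn z units -0.04 j [-1.14  0.63  0.93  1.83 -0.59  1.   -0.35]
```

Call:
carry_out --motion '[[[-1,0,-0.03,0.3,0,0,0],[-1,0,0,0.3,0,0,0],[-1,0,0,0.3,0,0,0],[-1,0,0,0.3,0,0,0],[-1,0,0,0.3,0,0,0],[-1,0,0,0.3,0,0,0],[-1,0,0,0.3,0,0,0],[-1,0,0,0.2,0,0,0],[-1,0,0,0.1,0,0,0],[-1,0,0,0,0,0,0]]]'

```text
time_s: 25.2
ee_pos: [0.5683, 0.2164, 0.0478]
eef_rot: [0.003, 0.829, 0.559, -0.004]
force: [-1.8, -9.6, 2.1]
width: 0.495
finger_force: 81.2
```

```bash
python3 -c "
from h import *
go(trayp(.043),.045,TA-90)"
```

```text
t 25.2 pos [0.5683 0.2164 0.0478] yaw -22.0 tilt [-0.003 -0.009 -1.   ] F [-1.8 -9.6  2.1] w 0.495 ff 81.2
tray frame [46.1 -0.5]
shift units [-0.12 -0.02  0.11] turn z units -0.04 j [-1.09  0.71  0.86  1.85 -0.66  0.91 -0.3 ]
```

Call:
carry_out --motion '[[[-1,-0.08,0,0.1,0,0,0],[-1,-0.06,0,0.05,0,0,0],[-1,0,0,0,0,0,0]]]'

```text
time_s: 25.58
ee_pos: [0.568, 0.2162, 0.0449]
eef_rot: [0.002, 0.829, 0.56, -0.002]
force: [-2.1, -6.7, 4.4]
width: 0.494
finger_force: 81.2
```

```bash
python3 -c "
from h import *
go(trayp(.043),.045,TA-90)"
```

```text
t 25.57 pos [0.568  0.2162 0.0449] yaw -21.9 tilt [-0.001 -0.005 -1.   ] F [-2.1 -6.7  4.4] w 0.494 ff 81.2
tray frame [45.8 -0.3]
shift units [-0.11 -0.01 -0.  ] turn z units -0.03 j [-1.08  0.71  0.85  1.86 -0.67  0.9  -0.29]
```

Call:
carry_out --motion '[[[-1,-0.06,0,0,0,0,0],[-1,-0.06,0,0,0,0,0],[-1,0,0,0,0,0,0]]]'

```text
time_s: 25.95
ee_pos: [0.5673, 0.2144, 0.0449]
eef_rot: [0.002, 0.829, 0.56, -0.001]
force: [-2.2, -5.4, 2.9]
width: 0.497
finger_force: 81.2
```

Call:
carry_out --motion '[[[1,0,0,0,0,0,0],[1,0,0,0,0,0,0],[1,0,0,0,0,0,0],[1,0,0,-0.5,0,0,0],[1,0,0,-1,0,0,0],[1,0,0,-1,0,0,0],[1,0,0,-1,0,0,0],[1,0,0,-1,0,0,0],[1,-1,0,-0.5,0,0,0],[1,-1,0,0,0,0,0]]]'

```text
time_s: 27.2
ee_pos: [0.5495, 0.1707, 0.1719]
eef_rot: [0.0, 0.828, 0.561, 0.002]
force: [0.8, -0.4, 1.3]
width: 0.999
finger_force: 0.0
```

Call:
carry_out --motion '[[[1,-1,0,0,0,0,0],[1,-1,0,0,0,0,0],[1,-1,0,0,0,0,0],[1,-1,0,0,0,0,0],[1,-1,0,0,0,0,0],[1,-1,0,0,0,0,0]]]'

```text
time_s: 27.95
ee_pos: [0.4919, 0.0299, 0.1695]
eef_rot: [-0.0, 0.828, 0.561, 0.0]
force: [0.3, -1.0, 0.6]
width: 0.999
finger_force: 0.0
```

```bash
python3 look.py fin;python3 - <<'E'
from h import *
go(trayp(.046),.123,TA-90)
for c in('scene','top'):
    im,d=manip.snapshot(c);W=cloud(c,d);r=W[...,:2]-TO;a=np.radians(TA)
    x=r@[np.cos(a),np.sin(a)];y=r@[-np.sin(a),np.cos(a)];z=W[...,2]
    for n,x0,x1 in(("relays",-.065,-.02),("block",-.008,.015),("can",.03,.055)):
        m=(x>x0)&(x<x1)&(abs(y)<.012);print(c,n,np.percentile(z[m],[50,80,97]).round(3))
E
python3 -c "
import cv2,numpy as np
a=cv2.imread('pics/fin_scene.png');b=cv2.imread('pics/fin_top.png')
h=450;f=lambda i:cv2.resize(i,(400,int(i.shape[0]*400/i.shape[1])))
cv2.imwrite('pics/fin.png',np.hstack([f(a),f(b)]))"
```

```text
top plate top 57 [63.5 67.3 72.2] [-24.7  -2.5  23.3]
scene plate top 78 [66.9 70.6 74.9] [-25.9  -3.1  24.6]
t 28.05 pos [0.491  0.0277 0.1694] yaw -22.1 tilt [-0.001  0.    -1.   ] F [ 0.1 -0.3  0.1] w 1.001 ff 0.0
tray frame [-157.8    1.6]
shift units [8.15 0.01 1.85] turn z units -0.05 j [-1.16  0.31  1.18  2.07 -0.34  0.98 -0.19]
scene relays [0.051 0.053 0.054]
scene block [0.076 0.077 0.08 ]
scene can [0.081 0.083 0.085]Traceback (most recent call last):
  File "<stdin>", line 7, in <module>
    return _quantile_unchecked(
        a, q, axis, out, overwrite_input, method, keepdims, weights)
    return _ureduce(a,
                    func=_quantile_ureduce_func,
    ...<5 lines>...
                    overwrite_input=overwrite_input,
                    method=method)
    r = func(a, **kwargs)
    result = _quantile(arr,
                       quantiles=q,
    ...<2 lines>...
                       out=out,
                       weights=wgt)
    slices_having_nans = np.isnan(arr[-1, ...])
                                  ~~~^^^^^^^^^
IndexError: index -1 is out of bounds for axis 0 with size 0
```

View pics/fin.png

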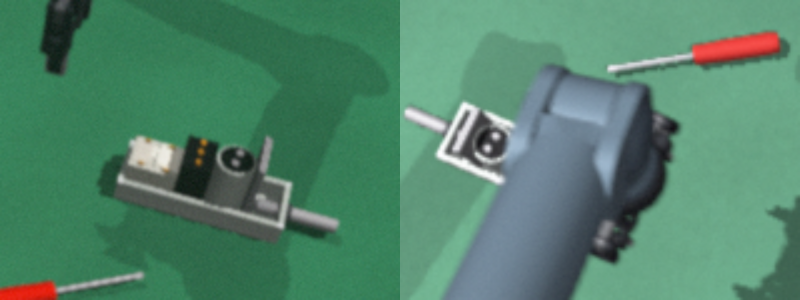

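The scene crop shows the relays (150,155), block (200,165), can (237,175) and plate (265,160) in one tight row. The plate's travel measures about 0.077, and the tops of the parts are at floor-standing heights.

```bash
python3 -c "
from cell import manip
print(manip.hand_in())"
```

```text
the job is handed in; nothing more can be done
None
```

The job is handed in: the black block and the can stand upright in the tray, in one tight row with the two relays under the sprung plate (travel about 77 mm). It took about 28 s; I did not touch the purple look-alikes or the other bench items.

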